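Clamp a circuit board with the cam of its holder

ROBOT

A 7-joint arm with a two-finger parallel gripper is mounted at the origin on a cart in front of the work surface, level with it; the furniture and walls round the work are solid. World frame = base frame: x ahead of the robot, y to its left, z up, the work surface at z = 0. Lengths are in mm, angles in rad, forces in N, time in s.
With the tool pointing down it reaches from about 425 to 875 mm from the base axis. Payload 9.9 kg.
Tool frame: the origin (TCP) lies on the centre line of the jaws, within the pads' length; the fingertips stand 22 mm ahead of it and the grasp point (between the pads) lies 3 mm ahead of it (env.finger_overhang is the z of the fingertips in the tool frame, in mm); z points along the fingers, y is the line along which they close (so a half turn about z gives the same grasp; the last joint's range is limited). The gripper opens to 85 mm and grips with 20 to 120 N. Pads are 22 mm wide; open, the fingers measure 114 mm over their backs; the gripper's body (76 mm by 85 mm) begins 54 mm behind the grasp point. The pads swing forward as they close: fully open they stand 13 mm farther back than shut.
Start: joints at [1.235, 0.576, 0.025, 1.437, -0.015, 1.129, -0.057], TCP at [168.179, -653.717, 253.289] pointing down, gripper open.
Joint ranges: [-2.76, 2.76], [-0.34, 2.15], [-1.52, 1.57], [0.19, 2.46], [-1.09, 4.23], [0.17, 1.99], [-2.82, 2.82]. Speed limits (rad/s): [2.22, 2.22, 3.01, 3.01, 3.14, 3.14, 3.14].

INTERFACE

Orientations are given as a unit quaternion [w, x, y, z].
In Python, from rig import monitor, camera, env gives the robot as it stands. The module is installed in compiled form; this text tells all that it offers.
- The arm moves only by the tool drive_tool, never from a script. Its argument "targets" is a list that holds one entry, the list of rows, each a list of 7 numbers: the opening, from -1 (shut) to 1 (fully open), so that 0 is half open, then the shift along the tool's x, y, z in cm, then the turn, a rotation vector about the tool's x, y, z in degrees. In form: [[[grip, x, y, z, wx, wy, wz], ...]]. A call has 1 to 20 rows; each row shifts and turns the commanded pose from where the row before left it, along the tool's axes as they then stand; what a row does not reach is not made up. A row lasts 1/12 s, in which the tool goes at most 41.7 mm and 7.16 degrees, less where a joint would pass 70% of its speed; a pose out of reach is approached as far as the arm can. A call with a gripper value outside its range is refused whole. The fingers move at their own pace and stop on an object; "force" is the grip in N (left out, the last holds). Time passes only in rows, so rows that do not move let the fingers close. It gives the time, the measured TCP pose, the force, the opening and the grip force at its end, in the units of the state.
- monitor.get_obs(): the state, without advancing time (a new reading comes with each control period).
- camera(name): name is "scene" or "top" or "wrist"; returns a dict with "img" (420x560x3 uint8, red, green, blue), "fx", "fy", "cx", "cy" (pixels), "k1" (the pictures are not rectified: a ray, as slopes to the right and down, at radius r is drawn at 1 + k1 r^2 times it, then the intrinsics apply), "R" (3x3) and "t" (3): a world point X has camera coordinates R X + t. Camera axes: x right, y down, z forward; pixel columns grow to the right and rows downward; lengths in mm; the calibration is good to about 2 mm. A picture is of the moment at which its call begins. There is no depth.
- env.hand_in(): hands the job in; it is judged then, once.
The state is a dict: "time_s": time; "joint_positions": joint angles; "dq": joint speeds; "joint_torque": joint torques, N m; "eef_pos": TCP position; "eef_rot": TCP orientation; "wrist_force": force on the tool from outside, world axes, zero at the start; "torque": the same for the moment, N m; "finger_gap": opening from 0.0 (shut) to 1.0 (fully open); "gripper_force": force on a finger pad.
Only numpy, scipy, OpenCV 4.12 (cv2) and the standard library are available. Lean on these libraries where they do the work, as an engineer would, in place of code of your own. Each camera call takes 0.05 s, during which the arm holds its last target. There are 200 camera calls.

TASK

A green circuit board lies loose in the pale aluminium board holder. Clamp it: swing the crank lever clockwise (seen from above) by its upright black knob until the cam's high point, marked red, points straight at the roller of the sprung jaw and stays there, so that the jaw presses the board against the fence, then let go. Leave the board lying flat in the holder, and do not knock over the white bottle with the red cap that stands nearby.

Things in the scene. Friction and masses are not known exactly. Their poses are not given: they have to be found in the camera images.
- holder: pale aluminium board holder, base plate 188x100x15 mm (x -40 to 148, y -50 to 50 mm), fixed on the green mat (2 mm thick). Origin: on the upright cam axis at the top of the mat. x points from the cam axis to roller, sprung jaw, board and fence (inner face at x = 130.5 mm), z up. The follower guide between cam and jaw stands 41 mm high
- cam (a joint): angle of the brass cam, rad; 0 with the red high point straight at the roller (holder's +x), positive counter-clockwise from above. Starts between 1.3 and 2.4: turn it clockwise. No stop at 0 (stops at -1.2 and 2.7): it can go too far. Stays where it is left (friction 0.2 N m, up to 0.35 while pressing the jaw). Radius 22 mm, 34 mm at the high point; lift begins 1.15 rad before it
- cam_axis (a point): point on the cam axis, 49 mm above the mat; its axes are those of the holder
- cam_high_point (a point): red-marked tip of the cam's lobe, 34 mm from the cam axis, 24 mm above the mat, turns with the cam
- knob_center (a point): centre of the upright black crank knob, 65 mm above the mat: 20 mm in diameter, standing 41 to 85 mm above the mat, 50 mm from the cam axis, opposite the red high point (so at the holder's -x side when the job is done). It revolves freely on its pin. The steel lever under it is 18 mm wide, its top 39 mm above the mat
- roller (a point): centre of the steel roller (16 mm diameter) of the sprung follower, about 30 mm from the cam axis towards +x of the holder at the start, 24 mm above the mat; the cam pushes it up to 12 mm away from the axis, against a spring that returns it
- clamp_pad: orange sprung jaw with a black rubber face, 64 mm wide, carried by the follower on springs (2000 N/m); it moves along the holder's x and meets the board shortly before the cam's high point. Origin: not on the jaw but 15 mm above the mat near the cam axis; the rubber face is 86 mm from it along the holder's x
- board: green populated circuit board 36x66 mm, 2 mm thick with parts up to 8 mm, lying loose and flat on the holder's bed (18 mm above the mat) between jaw and fence, with about 8 mm to spare in all. Origin: centre of its underside; x along its short side, roughly along the holder's x; z up
- solvent_bottle: white plastic bottle with a red cap, 52 mm diameter, 125 mm high, standing loose to the left behind the holder. Origin: centre of its underside, z up

How it is judged (in metres and radians):
At the end, for the whole second after the job is handed in: The cam stands still with its high point within 0.22 rad (about 12 degrees) of pointing straight at the roller; the jaw presses on the board with more than 1.5 N, and the board lies flat on the holder's bed (tilt under 0.1 rad, height within 4 mm) (value of joint cam between -0.22 and 0.22 rad and velocity of joint cam between -0.05 and 0.05 rad/s and contact force between clamp_pad and board above 1.5 N and z of board in the frame of holder between 0.014 and 0.022 m and angle between board's own z axis and vertical below 0.1 rad); the robot touches nothing.
It fails at once if the white bottle with the red cap is knocked over (angle between solvent_bottle's own z axis and vertical above 0.6 rad).
It also fails if it takes over 35 s, if anything falls off the work surface, if the arm or the gripper's body presses on something with over 40 N, if the wrist force passes 120 N, or if a joint passes its speed limit or range.

## Working session

There is one attempt and no reset: what is moved stays moved. The work goes in short steps, Python scripts to look and compute and a tool call to move; the robot and the scene stay as the last step left them, time stands still between calls to the robot, and variables do not carry over. Pictures are saved under pics/ and viewed, at most 10 in all, crops included, and the job is handed in when it is done.

Besides the shell and the picture viewer there is one more tool, called after "Request:" by a JSON object that holds its "api" and its "payload", one argument or row to a line. drive_tool: Moves the arm, as the interface text tells. Its arguments: {"type":"object","properties":{"targets":{"type":"array","items":{"type":"array","items":{"type":"array","items":{"type":"number"}}}},"force":{"type":"number"}},"required":["targets"]}

```bash
mkdir -p pics; cat > h.py <<'E'
import numpy as np,cv2
from rig import monitor,camera,env
def K(c): return np.array([[c['fx'],0,c['cx']],[0,c['fy'],c['cy']],[0,0,1.]])
def save(c,n,crop=None,s=1):
    im=c['img'][:,:,::-1]
    if crop: im=im[crop[1]:crop[3],crop[0]:crop[2]]
    cv2.imwrite('pics/'+n,cv2.resize(im,None,fx=s,fy=s,interpolation=cv2.INTER_CUBIC))
def ray(c,p,z):
    d=np.array([c['k1'],0,0,0,0.]); u=cv2.undistortPoints(np.array([[p]],float),K(c),d)[0,0]
    R=np.array(c['R']);t=np.array(c['t']);o=-R.T@t;v=R.T@np.array([u[0],u[1],1]);return o+v*(z-o[2])/v[2]
def proj(c,X):
    p,_=cv2.projectPoints(np.array([X],float),cv2.Rodrigues(np.array(c['R']))[0],np.array(c['t'],float),K(c),np.array([c['k1'],0,0,0,0.]));return p[0,0]
E
python3 - <<'E'
from h import *
a=camera('top');b=camera('scene');save(a,'top.png');save(b,'scene.png')
np.savez('top.npz',**a);np.savez('scene.npz',**b)
print(monitor.get_obs(),env.finger_overhang)
E
```

```text
{'time_s': 0.1, 'joint_positions': array([ 1.23518204,  0.57643424,  0.0248493 ,  1.43782287, -0.01498848,
        1.12900406, -0.05650193]), 'dq': array([-1.54244974e-03, -3.52763455e-03, -5.19153421e-05, -2.04797033e-03,
       -3.88632946e-04,  1.11912702e-04, -1.84315376e-03]), 'joint_torque': array([ 5.20512956e-03, -7.67307115e+01,  2.25760236e+00, -2.86604458e+01,
        1.58889609e-02,  8.67978815e-03,  4.26567215e-05]), 'eef_pos': array([ 168.09488008, -653.34874827,  252.53858825]), 'eef_rot': array([-7.29348191e-04,  9.92081760e-01,  1.25591522e-01, -1.36105202e-04]), 'wrist_force': array([-0.25411268, -0.03371867, -0.87158577]), 'torque': array([0.02743188, 0.02434939, 0.00417446]), 'gripper_force': 0.0, 'finger_gap': 0.9947213336817117} 22.0
```

View pics/top.png

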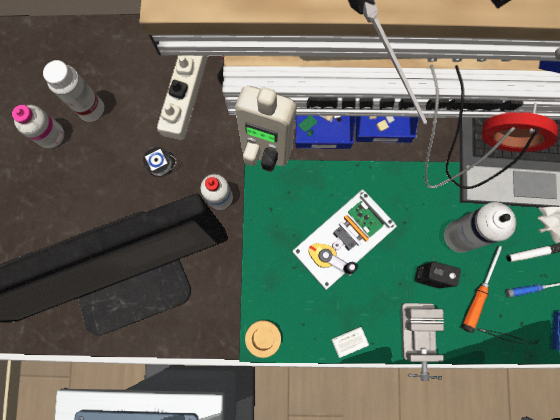

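View pics/scene.png

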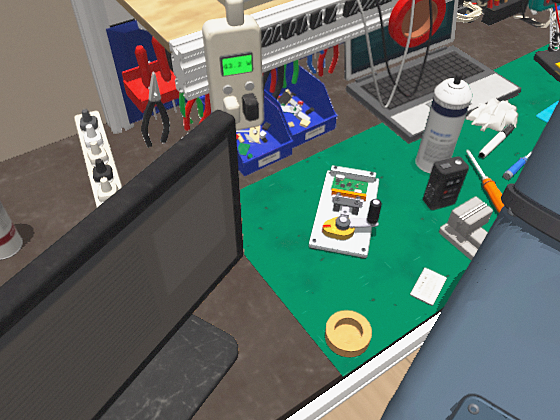

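The top view shows the holder plate at about (300-395, 190-288), with the cam at (323,256), the knob at (349,268) and the bottle's cap at (212,184). The scene view shows the same from the side, with the monitor in front of the bottle.

```bash
python3 - <<'E'
from h import *
a=dict(np.load('top.npz'))
im=a['img'];hsv=cv2.cvtColor(im,cv2.COLOR_RGB2HSV)
for p in [(0,0),(560,0),(0,420),(560,420)]: print(p,ray(a,p,0).round())
# plate: fill hull of pale pixels near
m=((hsv[:,:,1]<50)&(hsv[:,:,2]>150)).astype(np.uint8); m[:185]=0;m[292:]=0;m[:,:285]=0;m[:,402:]=0
n,l,s,_=cv2.connectedComponentsWithStats(m);print(s[1:][s[1:,4]>40])
pts=np.argwhere(m)[:,::-1]
w=np.array([ray(a,p,17)[:2] for p in pts],np.float32)
r=cv2.minAreaRect(w);print(r,cv2.boxPoints(r))
save(a,'topc.png',(285,180,405,295),5)
for n,p,z in [('knob',(349,268),87),('bottle',(212,184),125),('cam',(323,256),49)]: print(n,ray(a,p,z).round(1))
E
```

```text
(0, 0) [986. 380.   0.]
(560, 0) [ 994. -886.    0.]
(0, 420) [ 90. 266.   0.]
(560, 420) [ 106. -796.    0.]
[[ 293  190  104  100 3170]]
((444.7512512207031, -390.424072265625), (104.97180938720703, 188.09906005859375), 41.8659553527832) [[ 342.89685 -355.41318]
 [ 468.4323  -495.4921 ]
 [ 546.60565 -425.43497]
 [ 421.0702  -285.35605]]
knob [ 382.7 -387.    87. ]
bottle [ 523.9 -143.9  125. ]
cam [ 407.7 -344.1   49. ]
```

View pics/topc.png

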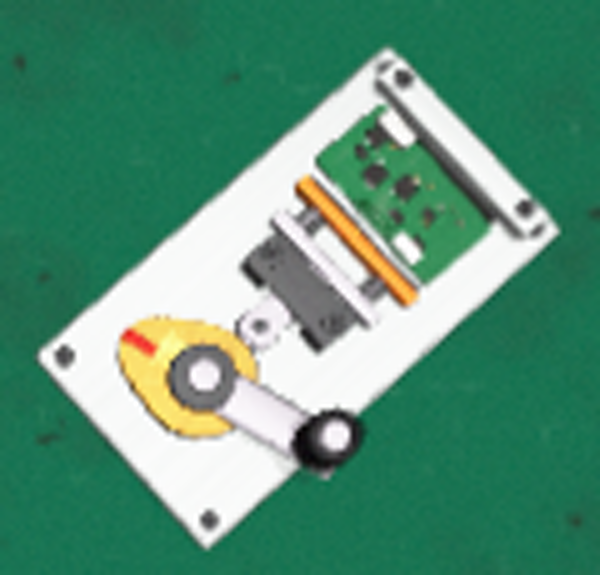

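The crop shows the knob's black blob at about crop (335,438), the hub at (205,376) and the red mark at (138,342), with the roller, jaw and board up-right. Next I measure the axis, direction, knob and cam angle.

```bash
python3 - <<'E'
from h import *
a=dict(np.load('top.npz'));b=dict(np.load('scene.npz'))
def blob(c,box,f):
    x0,y0,x1,y1=box;hsv=cv2.cvtColor(c['img'],cv2.COLOR_RGB2HSV)[y0:y1,x0:x1].astype(int);m=f(hsv).astype(np.uint8)
    n,l,s,ce=cv2.connectedComponentsWithStats(m);i=1+s[1:,4].argmax();return ce[i]+[x0,y0],s[i]
dark=lambda h:h[...,2]<70
ka,sa=blob(a,(340,258,362,278),dark);kb,sb=blob(b,(362,192,388,228),dark)
print(ka,sa,kb,sb)
def cc(x,y): return (285+x/5-.4,180+y/5-.4)
print('knob top z67',ray(a,ka,67),'scene z67',ray(b,kb,67))
ax=ray(a,cc(205,376),51);red=ray(a,cc(138,342),33);print('axis',ax,'red',red)
L=ray(a,cc(40,353),17);Lb=ray(a,cc(205,547),17);Rb=ray(a,cc(560,232),17)
print(L,Lb,Rb,np.linalg.norm(L-Lb),np.linalg.norm(Rb-Lb))
d=(Rb-Lb)[:2];d/=np.linalg.norm(d);n=np.array([-d[1],d[0]]);print('axis from corner',Lb[:2]+40*d+50*n,d)
k=(ray(a,ka,67)+ray(b,kb,67))/2
for p in(k,): v=-(p-ax)[:2];print(np.hypot(*v),np.arctan2(v@n,v@d))
v=(red-ax)[:2];print('red',np.arctan2(v@n,v@d))
E
```

```text
[349.64634146 268.02439024] [ 4  4 14 12 82] [373.42592593 212.73611111] [  5   8  14  24 216]
knob top z67 [ 384.35575705 -390.90686279   67.        ] scene z67 [ 381.04527011 -387.04973512   67.        ]
axis [ 409.75698203 -348.75210316   51.        ] red [ 424.43736562 -324.92057744   33.        ]
[ 421.72446959 -287.97288473   17.        ] [ 348.04032376 -351.4498742    17.        ] [ 471.39520384 -490.92552037   17.        ] 97.25575323588392 186.1985024492209
axis from corner [ 411.99345633 -348.28809712] [ 0.66249126 -0.74906965]
48.478854286673695 1.8253482721467735
red 1.8653467682660831
```

Request:
{"api": "drive_tool", "payload": {
  "targets": [
    [[0.1,2.28,-1.68,0.8,0,0,0],[0.1,2.28,-1.68,0.8,0,0,0],[0.1,2.28,-1.68,0.8,0,0,0],[0.1,2.28,-1.68,0.8,0,0,0],[0.1,2.28,-1.68,0.8,0,0,0],[0.1,2.28,-1.68,0.8,0,0,0],[0.1,2.28,-1.68,0.8,0,0,0],[0.1,2.28,-1.68,0.8,0,0,0],[0.1,2.28,-1.68,0.8,0,0,0],[0.1,2.28,-1.68,0.8,0,0,0],[0.1,2.28,-1.68,0.8,0,0,0],[0.1,2.28,-1.68,0.8,0,0,0],[0.1,0,0,0,0,0,0],[0.1,0,0,0,0,0,0]]
  ],
  "force": 40
}}

```text
time_s: 1.27
eef_pos: [384.0, -388.5, 156.7]
eef_rot: [-0.001, 0.992, 0.127, -0.0]
wrist_force: [-1.0, -0.1, 0.8]
finger_gap: 0.551
gripper_force: 0.0
```

```bash
python3 - <<'E'
from h import *
w=camera('wrist');save(w,'w1.png');np.savez('w1.npz',**w)
o=monitor.get_obs();print(o['eef_pos'],o['eef_rot'],o['finger_gap'],o['time_s'],o['wrist_force'])
print(proj(w,[383,-390,87]),proj(w,[410.5,-348.5,51]),proj(w,o['eef_pos']))
E
```

```text
[ 382.95682817 -390.01336536  157.04981676] [-1.84333227e-04  9.91998706e-01  1.26247387e-01 -3.60233327e-04] 0.5475672091145144 1.3167 [ 0.12555329 -0.38541421  0.65282653]
[282.87214832 236.22026297] [232.50010366 164.91553919] [283.53972117 295.63706236]
```

View pics/w1.png

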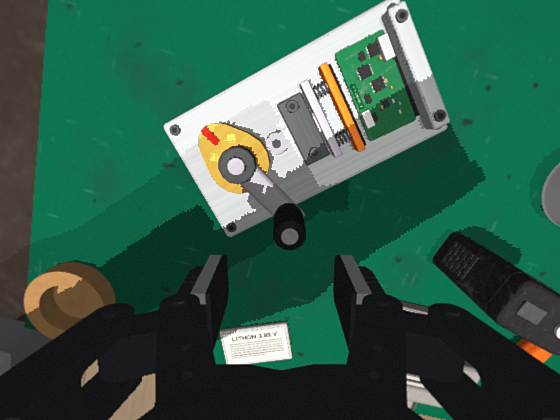

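The wrist view shows the knob's top at (290,236) and the hub's centre at (238,167), both 6-7 px right of prediction.

```bash
python3 - <<'E'
from h import *
w=dict(np.load('w1.npz'))
k=ray(w,(290,236),87)[:2];a=ray(w,(238,167),51)[:2]
L=ray(w,(165,127),17)[:2];Lb=ray(w,(229,237),17)[:2];Rb=ray(w,(449,119),17)[:2]
print(k,a,np.linalg.norm(k-a),np.linalg.norm(Rb-Lb),np.linalg.norm(L-Lb))
d=(Rb-Lb)/np.linalg.norm(Rb-Lb);n=np.array([-d[1],d[0]]);print('dir',np.degrees(np.arctan2(d[1],d[0])),'axis',Lb+40*d+50*n)
v=a-k;print('cam',np.arctan2(v@n,v@d))
E
```

```text
[ 384.19619677 -394.01384287] [ 410.07694641 -352.31903784] 49.074127281696654 188.53313749349218 96.39522274415299
dir -46.27596956273783 axis [ 411.49991545 -349.15774499]
cam 1.82294958077932
```

Request:
{"api": "drive_tool", "payload": {
  "targets": [
    [[0.1,0.05,0.22,1.6,0,0,0],[0.1,0,0,1.7,0,0,0],[0.1,0,0,1.7,0,0,0],[0.1,0,0,1.6,0,0,0],[0.1,0,0,1.5,0,0,0],[0.1,0,0,0,0,0,0],[-1,0,0,0,0,0,0],[-1,0,0,0,0,0,0],[-1,0,0,0,0,0,0],[-1,0,0,0,0,0,0],[-1,0,0,0,0,0,0],[-1,0,0,0,0,0,0],[-1,0,0,0,0,0,0]]
  ],
  "force": 40
}}

```text
time_s: 2.4
eef_pos: [383.9, -393.5, 77.3]
eef_rot: [0.001, 0.992, 0.125, 0.0]
wrist_force: [-3.2, -2.9, 7.2]
finger_gap: 0.224
gripper_force: 39.6
```

```bash
python3 - <<'E'
from h import *
w=camera('wrist');save(w,'w2.png')
o=monitor.get_obs();p=o['eef_pos'];print(p,o['finger_gap'],o['gripper_force'],o['time_s'],o['wrist_force'])
A=np.array([410.7,-350.]);h=np.radians(-47.5)
v=p[:2]-A;a0=np.arctan2(v[1],v[0]);print(np.hypot(*v),np.degrees(a0))
q=o['eef_rot'];t=2*np.arctan2(q[2],q[1]);X=np.array([np.cos(t),np.sin(t)]);Y=np.array([X[1],-X[0]])
af=h-np.pi
N=12;ang=np.linspace(a0,af,N+1);P=A+50*np.c_[np.cos(ang),np.sin(ang)];P[0]=p[:2]
D=np.diff(P,axis=0)/10;print(np.degrees(t),P[-1]);print(np.c_[D@X,D@Y].round(2).tolist())
E
```

```text
[ 383.96173766 -393.50730401   77.27273351] 0.22090353993595482 39.63820695877075 2.45 [-2.40491021 -3.5539617   7.15611832]
51.06682068825959 -121.57361571291898
14.379121366791964 [ 376.92048962 -313.13613316]
[[-0.41, -0.67], [-0.39, -0.66], [-0.29, -0.71], [-0.18, -0.75], [-0.06, -0.77], [0.06, -0.77], [0.18, -0.75], [0.29, -0.71], [0.4, -0.66], [0.49, -0.59], [0.58, -0.51], [0.65, -0.41]]
```

View pics/w2.png

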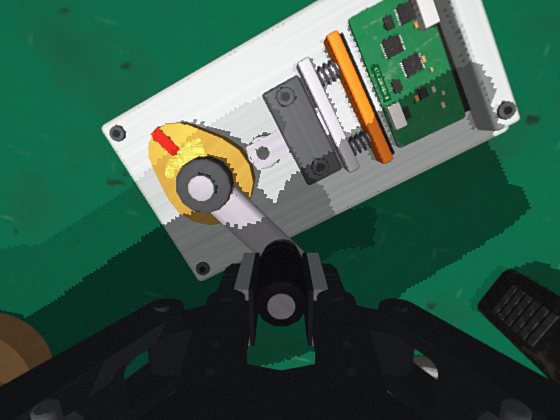

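The knob (280,300) sits between the pads and is gripped. I'll swing the first half of the arc.

Request:
{"api": "drive_tool", "payload": {
  "targets": [
    [[-1,-0.2,-0.33,0,0,0,0],[-1,-0.2,-0.33,0,0,0,0],[-1,-0.2,-0.33,0,0,0,0],[-1,-0.2,-0.33,0,0,0,0],[-1,-0.15,-0.36,0,0,0,0],[-1,-0.14,-0.36,0,0,0,0],[-1,-0.09,-0.37,0,0,0,0],[-1,-0.09,-0.38,0,0,0,0],[-1,-0.03,-0.38,0,0,0,0],[-1,-0.03,-0.39,0,0,0,0],[-1,0.03,-0.38,0,0,0,0],[-1,0.03,-0.39,0,0,0,0],[-1,0,0,0,0,0,0]]
  ]
}}

```text
time_s: 3.53
eef_pos: [359.8, -354.2, 77.2]
eef_rot: [0.001, 0.992, 0.125, -0.0]
wrist_force: [-6.3, -4.3, 9.6]
finger_gap: 0.219
gripper_force: 40.1
```

```bash
python3 - <<'E'
from h import *
o=monitor.get_obs();p=o['eef_pos'];print(p,o['finger_gap'],o['wrist_force'])
v=p[:2]-[410.7,-350.];print(np.hypot(*v),np.degrees(np.arctan2(v[1],v[0])))
E
```

```text
[ 359.76733553 -354.16261596   77.15360271] 0.21939388261746523 [-6.33720572 -4.29272093  9.60845055]
51.102482144278596 -175.32772474035946
```

Request:
{"api": "drive_tool", "payload": {
  "targets": [
    [[-1,0.09,-0.38,0,0,0,0],[-1,0.09,-0.37,0,0,0,0],[-1,0.14,-0.36,0,0,0,0],[-1,0.15,-0.35,0,0,0,0],[-1,0.2,-0.33,0,0,0,0],[-1,0.2,-0.33,0,0,0,0],[-1,0.24,-0.3,0,0,0,0],[-1,0.25,-0.29,0,0,0,0],[-1,0.29,-0.26,0,0,0,0],[-1,0.29,-0.25,0,0,0,0],[-1,0.32,-0.21,0,0,0,0],[-1,0.33,-0.2,0,0,0,0],[-1,0,0,0,0,0,0],[-1,0,0,0,0,0,0]]
  ]
}}

```text
time_s: 4.7
eef_pos: [377.3, -312.2, 77.1]
eef_rot: [0.0, 0.992, 0.126, 0.001]
wrist_force: [-0.9, -0.4, 7.2]
finger_gap: 0.22
gripper_force: 40.0
```

```bash
python3 - <<'E'
from h import *
w=camera('wrist');save(w,'w3.png');np.savez('w3.npz',**w)
o=monitor.get_obs();p=o['eef_pos'];print(p,o['finger_gap'],o['wrist_force'])
v=p[:2]-[410.7,-350.];print(np.hypot(*v),np.degrees(np.arctan2(v[1],v[0])))
E
```

```text
[ 377.41881806 -312.09288084   77.06165208] 0.2198785525990182 [-1.54625994 -1.4790922   7.26049632]
50.44389709889935 131.28204980951685
```

View pics/w3.png

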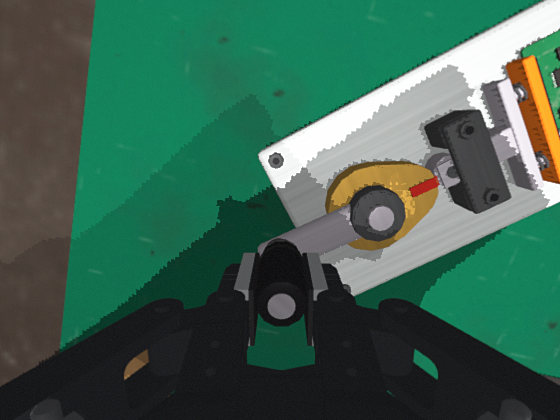

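The red mark (425,187) points at the roller (440,165-180), so the cam looks on target. I'll release, rise and check.

Request:
{"api": "drive_tool", "payload": {
  "targets": [
    [[0.1,0,0,0,0,0,0],[0.1,0,0,0,0,0,0],[0.1,0,0,0,0,0,0],[0.1,0,0,0,0,0,0],[0.1,0,0,0,0,0,0],[0.1,0,0,-1,0,0,0],[0.1,0,0,-2,0,0,0],[0.1,0,0,-2,0,0,0],[0.1,0,0,-2,0,0,0],[0.1,0,0,-2,0,0,0],[0.1,-2,2,-2,0,0,0],[0.1,-2,2,-2,0,0,0],[0.1,-2,2,-2,0,0,0],[0.1,-2,2,0,0,0,0],[0.1,0,2,0,0,0,0],[0.1,0,2,0,0,0,0],[0.1,0,0,0,0,0,0],[0.1,0,0,0,0,0,0]]
  ]
}}

```text
time_s: 6.25
eef_pos: [329.1, -448.4, 225.8]
eef_rot: [-0.0, 0.992, 0.125, -0.0]
wrist_force: [0.5, 0.3, -0.9]
finger_gap: 0.55
gripper_force: 0.0
```

```bash
python3 - <<'E'
from h import *
w=camera('wrist');save(w,'w4.png');np.savez('w4.npz',**w)
o=monitor.get_obs();print(o['eef_pos'],o['wrist_force'],o['time_s'])
E
```

```text
[ 329.09645794 -447.50445518  225.79640171] [ 0.00530937  0.67006397 -0.29284011] 6.3
```

View pics/w4.png

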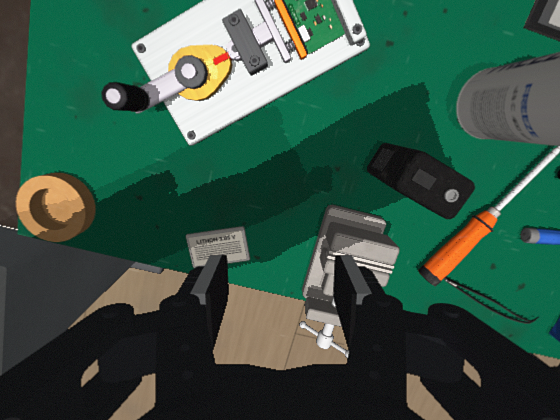

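The view shows the knob at (115,96), the hub at (190,71) and the red mark at (221,59). The jaw is on the board, and the plate corners are at (189,144), (369,44) and (132,40).

```bash
python3 - <<'E'
from h import *
w=dict(np.load('w4.npz'));r=lambda p,z:ray(w,p,z)[:2]
k=r((115,96),87);a=r((190,71),51);red=r((221,59),33);L=r((132,40),17);B=r((189,144),17);R=r((369,44),17)
g=lambda v:np.degrees(np.arctan2(v[1],v[0]))
print('dir edge',g(R-B),'dir short',g(L-B)-90,'knob->hub',g(a-k),'hub->red',g(red-a),'knob->red',g(red-k),np.linalg.norm(a-k),np.linalg.norm(red-a),np.linalg.norm(R-B))
t=camera('top');save(t,'t2.png',(185,150,405,295),3.6)
E
```

```text
dir edge -47.84806272865658 dir short -49.59856374748152 knob->hub -51.06074206518016 hub->red -48.14041666129539 knob->red -50.091853565870615 50.87561617961099 25.26342560932048 185.5330621255608
```

View pics/t2.png

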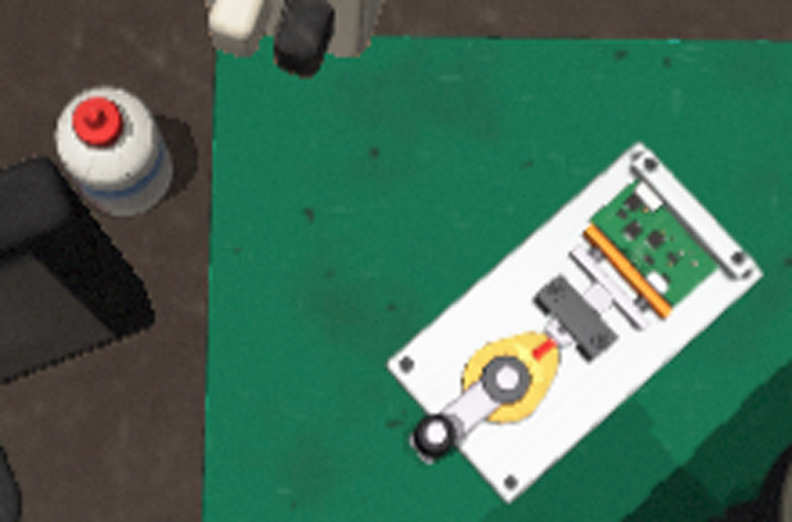

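The cam is within about 3° of the roller direction. The board sits against the fence with the jaw on it, and the bottle is upright. I'm handing in.

```bash
python3 -c "
from rig import env
print(env.hand_in())"
```

```text
the job is handed in; nothing more can be done
None
```

The job is handed in: the cam's high point is within about 3° of the roller, the jaw is against the board, the knob is released and the bottle is upright; the jaw force was judged only by eye, and no verdict was returned.

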